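# Check a keyed hub on the gauge

## Robot

A 6-joint arm with a two-finger parallel gripper is mounted at the origin on the work surface. World frame = base frame: x ahead of the robot, y to its left, z up, the work surface at z = 0. Lengths are in m, angles in degrees, forces in N, time in s.
With the tool pointing down it reaches from about 0.4 to 0.825 m from the base axis. Payload 7 kg.
Tool frame: the origin (TCP) lies midway between the tips of the shut fingers; the grasp point (between the pads) lies ctrl.tcp_to_grasp behind it (ctrl.tcp_to_grasp is the distance from the TCP to the grasp point, in m); z points along the fingers, y is the line along which they close (so a half turn about z gives the same grasp; the last joint's range is limited). The gripper opens to 88 mm and grips with 3 to 60 N. Pads are 19 mm wide; open, the fingers measure 130 mm over their backs; the gripper's body (78 mm by 193 mm) begins 47 mm behind the grasp point.
Start: joints at [92.997, 20.546, 0.682, 0, -70.136, -16.507], TCP at [0.158, 0.656, 0.227] pointing down, gripper open.
Joint ranges: [-176.03, 176.03], [-82.01, 121.73], [-58.28, 71.71], [-173.87, 95.51], [-174.79, -0.11], [-173.66, 173.66]. Speed limits (degrees/s): [136.94, 136.94, 172.46, 180, 180, 180].

## Interface

Orientations are given as [roll, pitch, yaw] about the fixed x, y, z axes, in that order (R = Rz(yaw) Ry(pitch) Rx(roll)).
In Python, from plant import ctrl, imaging, close_job gives the robot as it stands.
- The arm moves only by the shell command python3 -m crank 'ROWS'. ROWS is JSON, a list of rows, each a list of 3 entries, a list of its own where there are three numbers: the shift along the world's x, y, z in m, then the turn, a rotation vector about the world's x, y, z in degrees, then the opening, from -1 (shut) to 1 (fully open), so that 0 is half open. A call has 1 to 12 rows; each row shifts and turns the commanded pose from where the row before left it; what a row does not reach is not made up. A row lasts 1/10 s, in which the tool goes at most 50 mm and 8.59 degrees, less where a joint would pass 70% of its speed; a pose out of reach is approached as far as the arm can. A call is refused whole if a number of a shift passes 0.05 or a number of a turn 8.59, either way. A call with a gripper value outside its range is refused whole. The fingers move at their own pace and stop on an object; the grip force is fixed at half the most. Time passes only in rows, so rows that do not move let the fingers close. It gives the time, the measured TCP pose, the force, the opening and the grip force at its end, in the units of the state.
- ctrl.get_obs(): the state, without advancing time (a new reading comes with each control period).
- imaging.snapshot(name): name is "scene" or "top" or "wrist"; returns (picture, depth): 400x640x3 uint8, blue, green, red; 400x640 float32, m along the optical axis (not along the pixel's ray), 0 where there is no reading.
- imaging.camera_model(name): a dict with "mtx" (3x3 intrinsics, pixels), "R" (3x3) and "t" (3): a world point X has camera coordinates R X + t. Camera axes: x right, y down, z forward; pixel columns grow to the right and rows downward; lengths in m; the calibration is good to about 2 mm. A picture is of the moment at which its call begins: read the wrist's pose just before it. camera_model takes no time and is no camera call; for the wrist camera it gives the pose at the moment of the call.
- close_job(): hands the job in; it is judged then, once.
The state is a dict: "clock": time; "joint_pos": joint angles; "qvel": joint speeds; "tau": joint torques, N m; "tool_pos": TCP position; "orientation": TCP orientation; "force": force on the tool from outside, world axes, zero at the start; "moment": the same for the moment, N m; "opening": finger opening in m; "gripper_force": force on a finger pad.
Only numpy, scipy, OpenCV 4.12 (cv2) and the standard library are available. Lean on these libraries where they do the work, as an engineer would, in place of code of your own. Each camera call takes 0.05 s, during which the arm holds its last target. There are 200 camera calls.

## Task

All three hubs in the green rack lie with their brass set screw on top, but only one has its keyway cut under the set screw, in line with the brass key on the gauge's test shaft. Take that hub and lower it into the V-rest of the gauge with the set screw still on top and its bore in line with the shaft, not dropping it in; then push the slide by its black handle until the test shaft is fully home through the hub. Leave the other two hubs in the rack.

Things in the scene. Friction and masses are not known exactly. Their poses are not given: they have to be found in the camera images.
- hub_1: steel hub, a plain sleeve 60 mm in diameter and 40 mm long, 0.6 kg give or take a sixth, with a through bore of 32 mm and a keyway (slot in the bore's wall) 11 mm wide and 5 mm deep along the whole bore; flat bright end faces, grey outside, a brass set screw flush in the outside at mid-length. It lies on its side in a notch of the rack. Origin: centre of the hub, on the bore's axis, mid-length. x: along the bore; z: through the set screw, straight up as it lies in the rack
- hub_2: second hub, the same but for where its keyway is cut; same axes
- hub_3: third hub, the same but for where its keyway is cut; same axes
- hub_1_keyway (a point): middle of the keyway of hub_1: at mid-length of the hub, 18.5 mm from the bore's axis, on the side where the keyway is cut (under the set screw, at a side or at the bottom)
- hub_2_keyway (a point): the same point of hub_2
- hub_3_keyway (a point): the same point of hub_3
- rack: hub rack fixed to the bench: a green plastic bar 260 mm long (along its y), only 24 mm thick (along its x) and 46 mm high on a plywood foot 80 x 270 x 12 mm; three 90-degree V notches 85 mm apart along y hold the hubs crosswise, so that each hub's end faces overhang the bar by 8 mm and can be taken between two fingers from above; hub axes 62 mm above the bench. Origin: centre of the underside. x: along the hubs' bores; z up
- gauge: keyway gauge fixed to the bench: grey base plate 275 x 100 x 16 mm (x from -145 to +130 mm), on which stand, along its x axis, a rail slide with the test shaft (on the robot's side) and the V-rest at x = +75 mm. Origin: on the underside, on the centre line. x: the way the shaft travels, towards the V-rest; z up
- v_rest (a point): where the hub's centre must lie: 90 mm above the bench over the middle of the V-rest. The V-rest is a steel 90-degree V-block only 24 mm thick along the gauge's x and 68 mm wide, its shoulders 17 mm below this point; a hub laid in it overhangs by 8 mm at either end. Two thrust-stop posts stand behind it: their near faces 27 mm beyond this point along +x, 46 mm apart, tops 2 mm above this point. Axes as the gauge
- shaft_nose (a point): centre of the test shaft's front end. The shaft is 29 mm in diameter with a brass key 7.5 mm wide along its top that stands up to 18.5 mm above the axis and starts 9 mm behind the nose; shaft and v_rest are on one line, 90 mm above the bench. Axes as the gauge
- handle (a point): upright black round handle on the slide, 22 mm in diameter, its grip from 84 to 148 mm above the bench; this point is on its axis, 122 mm above the bench. It moves with the slide along the gauge's +x. At the slide's home end it is still 89 mm short of v_rest; a blue shaft clamp, its top 110 mm above the bench, stands 18 to 54 mm ahead of the handle's axis. Axes as the gauge
- test_shaft (a joint): travel of the slide in m: 0 fully back (nose 65 mm short of v_rest), 0.090 fully home at its end stop (nose 25 mm past v_rest, that is 5 mm out of the hub's far face). It stays where it is left; moving it takes about 3 N. It starts at or near fully back
There are look-alikes about, which are no part of the job. Leave any purple or turquoise look-alike of the hub_2 alone.

How it is judged:
By the outcome, as a careful person would: the job done as asked, in the order asked, and still so for the second after the job is handed in, with the robot touching nothing.
It also fails if it takes over 56 s, if anything falls off the work surface, if the arm or the gripper's body presses on something with over 40 N, if the wrist force passes 120 N, or if a joint passes its speed limit or range.

## Working session

There is one attempt and no reset: what is moved stays moved. The work goes in short steps, Python scripts to look and compute and a shell command to move; the robot and the scene stay as the last step left them, time stands still between calls to the robot, and variables do not carry over. Pictures are saved under pics/ and viewed, at most 10 in all, crops included, and the job is handed in when it is done.

```bash
ls; mkdir -p pics; cat > h.py <<'E'
import numpy as np, cv2
from plant import ctrl, imaging, close_job
def w(name,u,v,d,cm=None):
    c=cm or imaging.camera_model(name); K=np.array(c['mtx']);R=np.array(c['R']);t=np.array(c['t'])
    return R.T@(np.linalg.inv(K)@[u,v,1]*d-t)
def ray(c,u,v,z):
    K=np.array(c['mtx']);R=np.array(c['R']);t=np.array(c['t'])
    o=-R.T@t; r=R.T@np.linalg.inv(K)@[u,v,1]
    return o+r*(z-o[2])/r[2]
E
python3 - <<'E'
from h import *
print(ctrl.get_obs(), ctrl.tcp_to_grasp)
for n in ("scene","top"):
    c=imaging.camera_model(n)
    p,d=imaging.snapshot(n); cv2.imwrite(f'pics/{n}.png',p); np.save(n+'.npy',d)
    print(n,c['mtx'],-np.array(c['R']).T@c['t'])
E
```

```text
pics
{'clock': 0.0, 'joint_pos': array([ 9.29990969e+01,  2.05914927e+01,  6.36022126e-01, -2.06761623e-02,
       -7.01368827e+01, -1.65057932e+01]), 'qvel': array([ 0.10247796,  0.04640314, -0.03829541,  0.04194885,  0.03716946,
        0.01167818]), 'tau': array([ 5.11237213e-04, -5.82718277e+01,  2.93062645e+01,  6.99768305e+00,
        7.06877807e-03, -1.49211683e-04]), 'tool_pos': array([0.15757284, 0.65585849, 0.22563738]), 'orientation': array([ 1.79905930e+02, -7.60518766e-03, -1.35137310e+01]), 'force': array([-0.59362965, -0.09717542, -0.56855805]), 'moment': array([-0.03001473, -0.02458827,  0.03230337]), 'gripper_force': 0.0, 'opening': 0.08757026074951899} 0.0188
scene [[503.35492132   0.         319.58630021]
 [  0.         503.35492132 199.99212326]
 [  0.           0.           1.        ]] [1.15945764 0.14034219 0.93183972]
top [[382.263061     0.         316.08142744]
 [  0.         382.263061   201.96292401]
 [  0.           0.           1.        ]] [0.33011698 0.02384412 1.04899671]
```

View pics/scene.png

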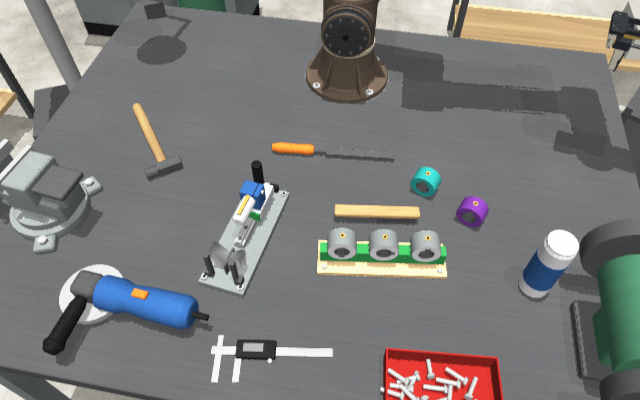

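View pics/top.png

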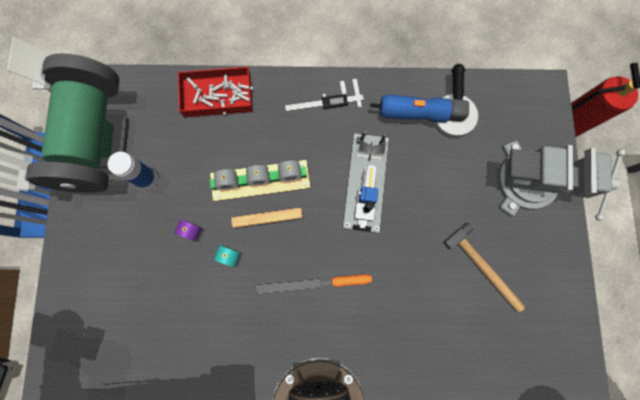

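The scene picture shows the rack hubs at about (342,242), (383,244) and (426,245), with the gauge at (245,230). The top picture shows the hubs at (225,178), (257,173) and (290,170), and the V-rest at (371,145). I'll enlarge both.

```bash
python3 - <<'E'
import cv2,numpy as np
s=cv2.imread('pics/scene.png');t=cv2.imread('pics/top.png')
a=cv2.resize(s[220:285,310:455],(800,359),interpolation=cv2.INTER_CUBIC)
b=cv2.resize(t[155:205,200:320],(560,233),interpolation=cv2.INTER_CUBIC)
c=cv2.resize(t[125:240,335:395],(122,233),interpolation=cv2.INTER_CUBIC)
im=np.zeros((600,800,3),np.uint8); im[:359]=a; im[363:596,:560]=b; im[363:596,600:722]=c
cv2.imwrite('pics/c1.png',im)
g=cv2.resize(t[125:240,330:400],(365,600),interpolation=cv2.INTER_CUBIC)
g2=cv2.resize(s[155:300,195:295],(414,600),interpolation=cv2.INTER_CUBIC)
cv2.imwrite('pics/c2.png',np.hstack([g,g2]))
E
```

```text
(no output)
```

View pics/c1.png

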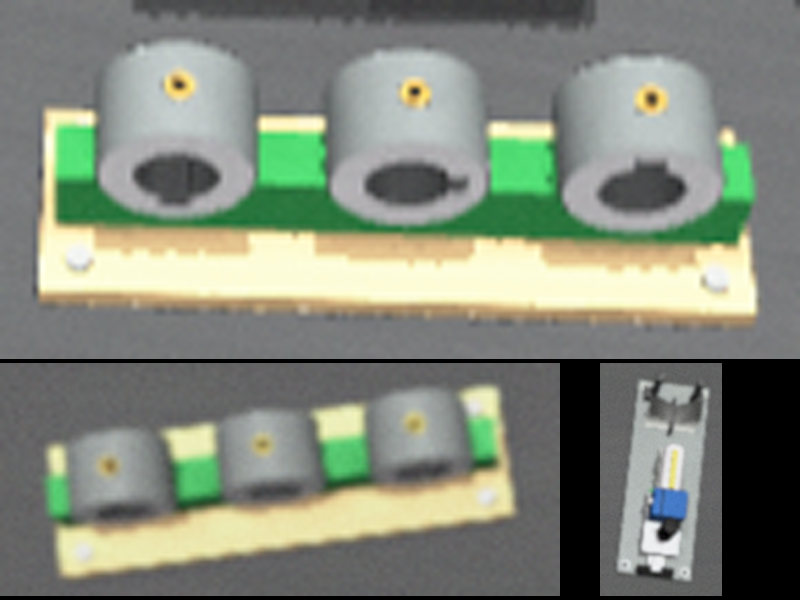

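View pics/c2.png

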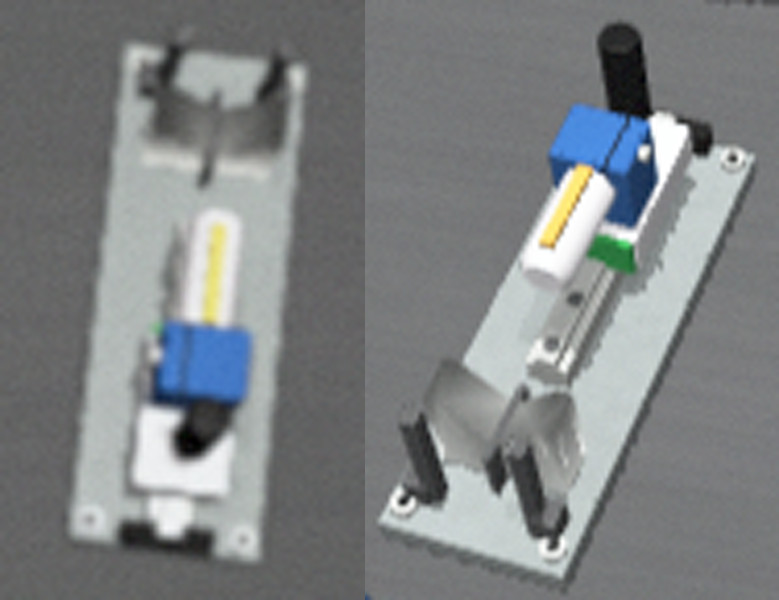

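The scene view shows the right hub (426,245), which is leftmost in the top view with its screw near (223.6,177), with its keyway at the top under the screw. The middle hub's keyway is at the side and the left hub's is at the bottom. The shaft is fully back. Next I'll locate the rack and gauge.

```bash
python3 - <<'E'
from h import *
c=imaging.camera_model('top'); s=imaging.camera_model('scene')
f=lambda u,v,x0,y0,k:(x0+u/k,y0+v/k)
P=np.set_printoptions(precision=4,suppress=True)
for u,v in [(110,103),(262,81),(414,61)]: print('screw top',ray(c,*f(u,v,200,155,4.667),.092))
for u,v in [(178,85),(414,93),(651,99)]: print('screw scene',ray(s,*f(u,v,310,220,5.517),.092))
C=[ray(c,*f(u,v,330,125,5.217),.016) for u,v in [(126,44),(306,66),(262,562),(70,540)]]
S=[ray(s,*f(u-365,v,195,155,4.14),.016) for u,v in [(380,520),(562,580),(757,155)]]
for q in C+S: print('plate',q)
n=lambda a,b:(np.degrees(np.arctan2(*(a-b)[1::-1])),np.linalg.norm(a-b))
print(n(C[0],C[3]),n(C[1],C[2]),n(C[0],C[1]),'scene',n(S[1],S[2]),n(S[0],S[1]))
print('handle top',ray(c,*f(190,440,330,125,5.217),.148),ray(s,*f(620-365,38,195,155,4.14),.148))
print('key end',ray(c,*f(219,226,330,125,5.217),.1085),ray(s,*f(548-365,246,195,155,4.14),.1085))
E
```

```text
screw top [0.578  0.2478 0.092 ]
screw top [0.5913 0.1647 0.092 ]
screw top [0.6035 0.0809 0.092 ]
screw scene [0.606 0.083 0.092]
screw scene [0.5935 0.1672 0.092 ]
screw scene [0.5802 0.2514 0.092 ]
plate [ 0.7293 -0.0994  0.016 ]
plate [ 0.7177 -0.1978  0.016 ]
plate [ 0.4454 -0.1663  0.016 ]
plate [ 0.4563 -0.0662  0.016 ]
plate [ 0.7195 -0.1928  0.016 ]
plate [ 0.7342 -0.0956  0.016 ]
plate [ 0.461  -0.0609  0.016 ]
(np.float64(-6.923728875783769), np.float64(0.275054635522303)) (np.float64(-6.613635060294664), np.float64(0.2740955788460629)) (np.float64(83.25005746100027), np.float64(0.09913201108900353)) scene (np.float64(-7.249188803103478), np.float64(0.27536008846278104)) (np.float64(-98.61753968140562), np.float64(0.09825408259189965))
handle top [ 0.4867 -0.1103  0.148 ] [ 0.5016 -0.1158  0.148 ]
key end [ 0.6    -0.1326  0.1085] [ 0.6057 -0.128   0.1085]
```

```bash
python3 -m crank '[[[0.03,-0.03,0],[0,0,-8.48],1],[[0.03,-0.03,0],[0,0,-8.48],1],[[0.03,-0.03,0],[0,0,-8.48],1],[[0.03,-0.03,0],[0,0,-8.48],1],[[0.03,-0.03,0],[0,0,-8.48],1],[[0.03,-0.03,0],[0,0,-8.48],1],[[0.03,-0.03,0],[0,0,-8.48],1],[[0.03,-0.03,0],[0,0,-8.48],1],[[0.03,-0.03,0],[0,0,0],1],[[0.03,-0.03,0],[0,0,0],1],[[0.03,-0.03,0],[0,0,0],1],[[0.03,-0.03,0],[0,0,0],1]]'; python3 -m crank '[[[0.03,-0.023,0],[0,0,0],1],[[0.031,-0.023,0],[0,0,0],1],[[0,0,0],[0,0,0],1],[[0,0,0],[0,0,0],1]]'
python3 - <<'E'
from h import *
import pickle
c=imaging.camera_model('wrist'); print(ctrl.get_obs()['tool_pos'],ctrl.get_obs()['orientation'],-c['R'].T@c['t'])
p,d=imaging.snapshot('wrist'); cv2.imwrite('pics/w1.png',p); pickle.dump((c,p,d),open('w1.pkl','wb'))
E
```

```text
clock: 1.3
tool_pos: [0.5185, 0.2948, 0.2263]
orientation: [180.0, -0.0, -81.3]
force: [0.3, 1.1, -0.4]
opening: 0.0878
gripper_force: 0.0
clock: 1.7
tool_pos: [0.579, 0.2493, 0.2256]
orientation: [179.9, -0.0, -81.5]
force: [-1.1, -1.0, 0.2]
opening: 0.0876
gripper_force: 0.0
[0.57898185 0.2492856  0.22564756] [ 1.79919433e+02 -3.11390860e-02 -8.14769471e+01] [0.59226074 0.16638271 0.38346073]
```

View pics/w1.png

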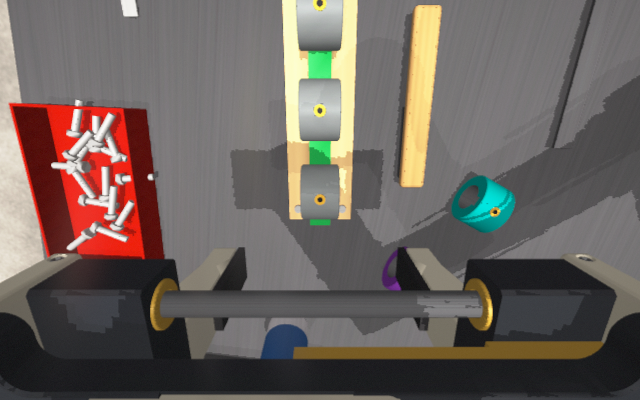

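The target hub's screw is at (320,199.5) in the wrist view, with the other two at (319.5,110) and (319.5,3). The rack bar runs straight up the image, so the yaw is right.

```bash
python3 - <<'E'
from h import *
import pickle
np.set_printoptions(precision=4,suppress=True)
c,p,d=pickle.load(open('w1.pkl','rb'))
for u,v in [(320,199.5),(319.5,110),(319.5,3)]: print(ray(c,u,v,.092), w('wrist',u,v,d[int(v),int(u)],c))
for u,v in [(302,185),(338,185)]: print(ray(c,u,v,.087))
E
```

```text
[0.5809 0.2491 0.092 ] [0.5809 0.249  0.0925]
[0.5938 0.1647 0.092 ] [0.5938 0.1647 0.0937]
[0.6062 0.0809 0.092 ] [0.6062 0.0811 0.0926]
[0.6008 0.2382 0.087 ]
[0.565  0.2329 0.087 ]
```

```bash
python3 -m crank '[[[0.002,0,-0.03],[0,0,0],1],[[0,0,-0.03],[0,0,0],1],[[0,0,-0.03],[0,0,0],1],[[0,0,-0.03],[0,0,0],1],[[0,0,-0.03],[0,0,0],1],[[0,0,-0.015],[0,0,0],1],[[0,0,-0.01],[0,0,0],1],[[0,0,-0.003],[0,0,0],1],[[0,0,0],[0,0,0],1],[[0,0,0],[0,0,0],1]]'; python3 -m crank '[[[0,0,0],[0,0,0],-0.5],[[0,0,0],[0,0,0],-0.5],[[0,0,0],[0,0,0],-0.5],[[0,0,0],[0,0,0],-0.5],[[0,0,0],[0,0,0],-0.5],[[0,0,0],[0,0,0],-0.5],[[0,0,0],[0,0,0],-1],[[0,0,0],[0,0,0],-1],[[0,0,0],[0,0,0],-1]]'
```

```text
clock: 2.75
tool_pos: [0.5812, 0.251, 0.0497]
orientation: [-179.9, 0.0, -81.3]
force: [-0.0, 0.1, 0.8]
opening: 0.0876
gripper_force: 0.0
clock: 3.65
tool_pos: [0.5805, 0.2502, 0.0485]
orientation: [180.0, -0.0, -81.4]
force: [-1.9, -0.8, 1.4]
opening: 0.0396
gripper_force: 30.0
```

```bash
python3 -m crank '[[[0,0,0.01],[0,0,0],-1],[[0,0,0.02],[0,0,0],-1],[[0,0,0.03],[0,0,0],-1],[[0,0,0.03],[0,0,0],-1],[[0,0,0.03],[0,0,0],-1],[[0,0,0.03],[0,0,0],-1],[[0,0,0],[0,0,0],-1]]'; python3 -m crank '[[[0.005,-0.015,0],[0,0,-1.5],-1],[[0.01,-0.03,0],[0,0,-1.6],-1],[[0.01,-0.03,0],[0,0,-1.6],-1],[[0.01,-0.03,0],[0,0,-1.6],-1],[[0.01,-0.03,0],[0,0,-1.6],-1],[[0.01,-0.03,0],[0,0,-1.6],-1],[[0.01,-0.03,0],[0,0,-1.6],-1],[[0.01,-0.03,0],[0,0,-1.5],-1],[[0.01,-0.03,0],[0,0,-1.5],-1],[[0.01,-0.03,0],[0,0,-1.5],-1],[[0.005,-0.02,0],[0,0,0],-1],[[0,0,0],[0,0,0],-1]]';python3 -m crank '[[[0,0,0],[0,0,0],-1],[[0,0,0],[0,0,0],-1],[[0,0,0],[0,0,0],-1]]'
python3 - <<'E'
from h import *
import pickle
c=imaging.camera_model('wrist'); print(ctrl.get_obs()['tool_pos'],ctrl.get_obs()['orientation'],-c['R'].T@c['t'])
p,d=imaging.snapshot('wrist'); cv2.imwrite('pics/w2.png',p); pickle.dump((c,p,d),open('w2.pkl','wb'))
E
```

```text
clock: 4.35
tool_pos: [0.5826, 0.2513, 0.2034]
orientation: [-179.6, 0.2, -81.3]
force: [0.3, 1.5, -5.9]
opening: 0.0396
gripper_force: 30.0
clock: 5.55
tool_pos: [0.6796, -0.0581, 0.1955]
orientation: [179.7, -0.1, -97.2]
force: [-0.1, 0.4, -6.7]
opening: 0.0396
gripper_force: 30.0
clock: 5.85
tool_pos: [0.6803, -0.0539, 0.198]
orientation: [180.0, 0.0, -96.9]
force: [0.3, 0.2, -5.9]
opening: 0.0392
gripper_force: 30.0
[ 0.68032342 -0.05393679  0.19802364] [ 1.79951893e+02  2.42277835e-03 -9.69075976e+01] [ 0.67109114 -0.13730454  0.35579432]
```

View pics/w2.png

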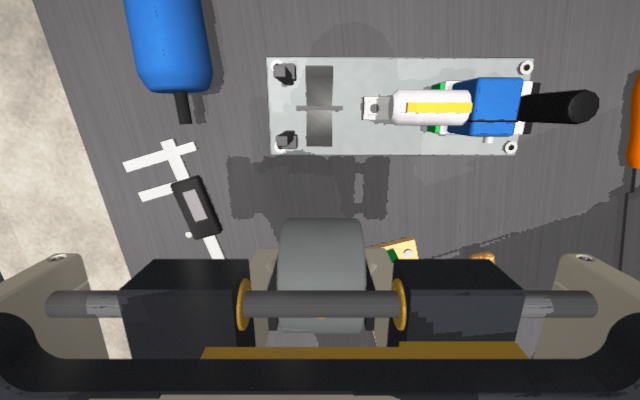

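The wrist view shows the gauge level with the image: V-block at cols 306–333 and rows 66–146, shaft nose at about (392,108), and the hub held level. I'll enlarge it to measure.

```bash
python3 - <<'E'
import cv2
p=cv2.imread('pics/w2.png')[50:165,260:540]
cv2.imwrite('pics/c3.png',cv2.resize(p,None,fx=2.857,fy=2.857,interpolation=cv2.INTER_CUBIC))
E
```

```text
(no output)
```

View pics/c3.png

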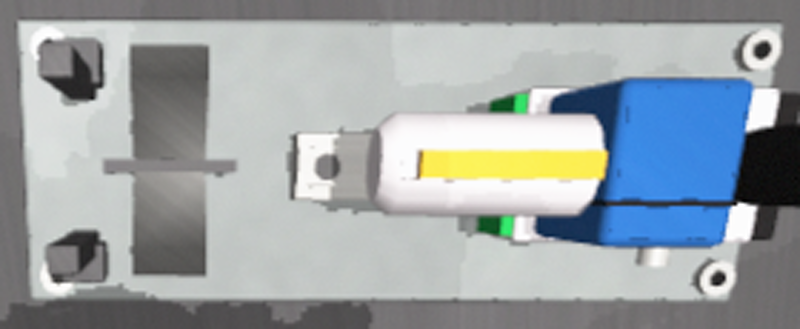

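```bash
python3 - <<'E'
from h import *
import pickle
np.set_printoptions(precision=4,suppress=True)
c,p,d=pickle.load(open('w2.pkl','rb'))
g=lambda u,v,z: ray(c,260+(u+.5)/2.857-.5,50+(v+.5)/2.857-.5,z)
V=np.array([g(u,v,.073) for u,v in [(130,45),(208,45),(206,275),(133,275)]]); print(V, V.mean(0))
print([np.linalg.norm(V[i]-V[i-1]) for i in range(4)])
a,b=g(420,164.5,.1085),g(605,163.5,.1085); e=(a-b)/np.linalg.norm(a-b); print('key',a,b,np.degrees(np.arctan2(e[1],e[0])))
C=[g(u,v,.016) for u,v in [(17,20),(783,23),(738,298),(33,299)]]; m=np.mean(C,0); print(C)
ax=(C[0]-C[1])+(C[3]-C[2]); yaw=np.arctan2(ax[1],ax[0]); print('plate yaw',np.degrees(yaw))
u=np.array([np.cos(yaw),np.sin(yaw),0]); print('rest from plate',m+.0825*u,'from key',a+.074*u)
for u_,v_ in [(319,165),(300,165)]: pass
print('shoulder depth z',w('wrist',319,70,d[70,319],c),w('wrist',319,142,d[142,319],c))
E
```

```text
[[ 0.6801 -0.1764  0.073 ]
 [ 0.657  -0.1736  0.073 ]
 [ 0.665  -0.1064  0.073 ]
 [ 0.6884 -0.1093  0.073 ]] [ 0.6726 -0.1414  0.073 ]
[np.float64(0.06767318553008478), np.float64(0.023310017705708803), np.float64(0.0676670120317526), np.float64(0.02356615244511636)]
key [ 0.6048 -0.1326  0.1085] [ 0.555  -0.1268  0.1085] -6.677556633906078
[array([ 0.7208, -0.1972,  0.016 ]), array([ 0.45  , -0.1631,  0.016 ]), array([ 0.4585, -0.0662,  0.016 ]), array([ 0.732 , -0.0992,  0.016 ])]
plate yaw -7.031647092202234
rest from plate [ 0.6722 -0.1415  0.016 ] from key [ 0.6783 -0.1417  0.1085]
shoulder depth z [ 0.6688 -0.1714  0.0732] [ 0.6763 -0.1113  0.0727]
```

```bash
python3 -m crank '[[[-0.001,-0.0125,0],[0,0,0],-1],[[-0.002,-0.02,0],[0,0,0],-1],[[-0.002,-0.02,0],[0,0,0],-1],[[-0.002,-0.02,0],[0,0,0],-1],[[-0.0006,-0.014,0],[0,0,0],-1],[[0,0,-0.02],[0,0,0],-1],[[0,0,-0.02],[0,0,0],-1],[[0,0,-0.02],[0,0,0],-1],[[0,0,-0.015],[0,0,0],-1],[[0,0,0],[0,0,0],-1],[[0,0,0],[0,0,0],-1],[[0,0,0],[0,0,0],-1]]'; python3 -c "
from h import *
for i in range(3):
    imaging.snapshot('top');o=ctrl.get_obs();print(o['tool_pos'],o['orientation'],o['force'])"
```

```text
clock: 7.1
tool_pos: [0.6741, -0.1414, 0.125]
orientation: [-179.9, -0.0, -96.9]
force: [0.4, 0.4, -5.7]
opening: 0.0398
gripper_force: 30.0
[ 0.67398911 -0.14133635  0.12500622] [-1.79871645e+02  4.57943029e-03 -9.69378208e+01] [ 0.10416904  0.88892898 -6.64370392]
[ 0.6738611  -0.14123703  0.12490062] [-1.79880931e+02  1.00051218e-02 -9.69369156e+01] [-0.23483276  0.36162852 -7.34231272]
[ 0.67370536 -0.14117164  0.12473424] [-1.79897255e+02  1.04115507e-02 -9.69348139e+01] [ 0.37498432  0.41519875 -5.80816048]
```

```bash
python3 -m crank '[[[-0.001,0.001,-0.01],[0,0,0],-1],[[0,0,-0.01],[0,0,0],-1],[[0,0,-0.01],[0,0,0],-1],[[0,0,-0.007],[0,0,0],-1],[[0,0,-0.003],[0,0,0],-1],[[0,0,-0.002],[0,0,0],-1],[[0,0,-0.001],[0,0,0],-1],[[0,0,-0.001],[0,0,0],-1],[[0,0,0],[0,0,0],-1],[[0,0,0],[0,0,0],-1]]'
```

```text
clock: 8.25
tool_pos: [0.6723, -0.1402, 0.0799]
orientation: [-180.0, 0.0, -96.9]
force: [-0.3, -1.2, -6.3]
opening: 0.0394
gripper_force: 30.0
```

```bash
python3 -m crank '[[[0,0,-0.001],[0,0,0],-1],[[0,0,-0.001],[0,0,0],-1],[[0,0,0],[0,0,0],-1],[[0,0,0],[0,0,0],-1]]'; python3 -m crank '[[[0,0,-0.001],[0,0,0],-1],[[0,0,0],[0,0,0],-1],[[0,0,0],[0,0,0],-1]]';
```

```text
clock: 8.65
tool_pos: [0.6721, -0.1402, 0.0775]
orientation: [180.0, 0.0, -97.0]
force: [0.4, -0.4, -6.1]
opening: 0.0398
gripper_force: 30.0
clock: 8.95
tool_pos: [0.6722, -0.1403, 0.0767]
orientation: [-180.0, -0.0, -96.9]
force: [0.2, -1.0, -6.1]
opening: 0.0396
gripper_force: 30.0
```

```bash
python3 -m crank '[[[0,0,-0.0007],[0,0,0],-1],[[0,0,0],[0,0,0],-1],[[0,0,0],[0,0,0],-1]]'
```

```text
clock: 9.25
tool_pos: [0.6723, -0.1403, 0.0765]
orientation: [-180.0, -0.0, -96.9]
force: [-3.3, 0.8, 0.7]
opening: 0.0402
gripper_force: 30.0
```

```bash
python3 -m crank '[[[0,0,-0.0004],[0,0,0],-1],[[0,0,0],[0,0,0],-1],[[0,0,0],[0,0,0],-1]]'; python3 -m crank '[[[0,0,0],[0,0,0],-0.05],[[0,0,0],[0,0,0],0],[[0,0,0],[0,0,0],0.1],[[0,0,0],[0,0,0],0.15],[[0,0,0],[0,0,0],0.18],[[0,0,0],[0,0,0],0.18],[[0,0,0],[0,0,0],0.18]]'
```

```text
clock: 9.55
tool_pos: [0.6723, -0.1403, 0.0765]
orientation: [-180.0, -0.0, -96.9]
force: [-3.5, -0.3, 5.2]
opening: 0.0398
gripper_force: 30.0
clock: 10.25
tool_pos: [0.6722, -0.1402, 0.0754]
orientation: [-180.0, -0.0, -96.9]
force: [-0.2, -0.0, 0.3]
opening: 0.0516
gripper_force: 0.0
```

```bash
python3 -m crank '[[[0,0,0.01],[0,0,0],0.18],[[0,0,0.02],[0,0,0],0.18],[[0,0,0.03],[0,0,0],0.18],[[0,0,0.03],[0,0,0],0.18],[[0,0,0.03],[0,0,0],0.18],[[0.002,0.02,0],[0,0,0],0.18],[[0.002,0.02,0],[0,0,0],0],[[0.002,0.02,0],[0,0,0],-1],[[0.002,0.02,0],[0,0,0],-1],[[0,0.005,0],[0,0,0],-1],[[0,0,0],[0,0,0],-1],[[0,0,0],[0,0,0],-1]]'
python3 - <<'E'
from h import *
import pickle
s,_=imaging.snapshot('scene')
c=imaging.camera_model('wrist')
p,d=imaging.snapshot('wrist'); pickle.dump((c,p,d),open('w3.pkl','wb'))
a=cv2.resize(p[50:165,260:540],(800,329),interpolation=cv2.INTER_CUBIC)
b=cv2.resize(s[160:300,190:300],(212,270),interpolation=cv2.INTER_CUBIC)
b2=cv2.resize(s[215:285,190:300],(424,270),interpolation=cv2.INTER_CUBIC)
im=np.zeros((600,800,3),np.uint8); im[:329]=a; im[330:,:212]=b; im[330:,230:654]=b2
cv2.imwrite('pics/c4.png',im)
E
```

```text
clock: 11.45
tool_pos: [0.68, -0.055, 0.195]
orientation: [180.0, -0.0, -96.9]
force: [0.2, -0.5, -1.0]
opening: 0.0092
gripper_force: 0.0
```

View pics/c4.png

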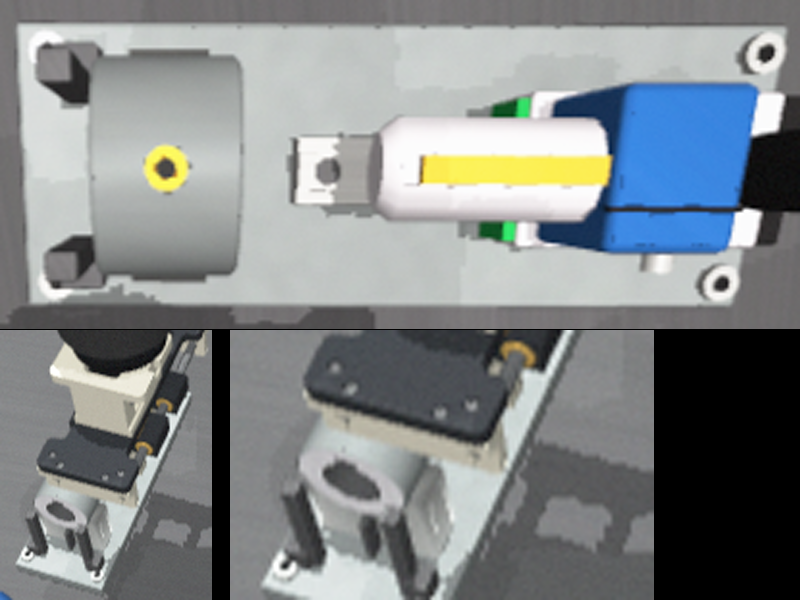

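The hub is seated with its screw on top at (166,167), in line with the key at y≈169. The shaft has not moved.

```bash
python3 -m crank '[[[-0.01,-0.003,0],[0,0,0],-1],[[-0.03,-0.008,0],[0,0,0],-1],[[-0.03,-0.008,0],[0,0,0],-1],[[-0.03,-0.008,0],[0,0,0],-1],[[-0.03,-0.008,0],[0,0,0],-1],[[-0.03,-0.008,0],[0,0,0],-1],[[-0.03,-0.008,0],[0,0,0],-1],[[-0.03,-0.007,0],[0,0,0],-1],[[-0.0045,-0.001,0],[0,0,0],-1],[[0,0,0],[0,0,0],-1],[[0,0,0],[0,0,0],-1]]'
python3 - <<'E'
from h import *
import pickle
np.set_printoptions(precision=4,suppress=True)
c,p,d=pickle.load(open('w3.pkl','rb'))
r=d[85:130,520:605]; ys,xs=np.where(r>0)
W=np.array([w('wrist',x+520,y+85,r[y,x],c) for y,x in zip(ys,xs)])
m=(W[:,2]>.144)&(W[:,2]<.152); print('handle top',m.sum(),W[m].mean(0),W[m].min(0),W[m].max(0))
print('screw',ray(c,260+166/2.857,50+167/2.857,.12))
E
```

```text
clock: 12.65
tool_pos: [0.4562, -0.1144, 0.1959]
orientation: [-179.9, 0.0, -97.0]
force: [-0.1, 0.1, 0.2]
opening: 0.0007
gripper_force: 0.0
handle top 948 [ 0.5019 -0.1201  0.1468] [ 0.4904 -0.1306  0.144 ] [ 0.512  -0.1093  0.1495]
screw [ 0.6727 -0.1414  0.12  ]
```

```bash
python3 -m crank '[[[0,0,-0.02],[0,0,0],-1],[[0,0,-0.03],[0,0,0],-1],[[0,0,-0.025],[0,0,0],-1],[[0,0,-0.013],[0,0,0],-1],[[0,0,-0.005],[0,0,0],-1],[[0,0,0],[0,0,0],-1],[[0.004,-0.0005,0],[0,0,0],-1],[[0.004,-0.0005,0],[0,0,0],-1],[[0.004,-0.0005,0],[0,0,0],-1],[[0.004,-0.0005,0],[0,0,0],-1],[[0.004,-0.0005,0],[0,0,0],-1],[[0,0,0],[0,0,0],-1]]'
```

```text
clock: 13.85
tool_pos: [0.4764, -0.1168, 0.1026]
orientation: [-180.0, 0.0, -96.9]
force: [-1.9, 0.4, -0.3]
opening: 0.0006
gripper_force: 0.1
```

```bash
python3 -m crank '[[[0.004,-0.0005,0],[0,0,0],-1],[[0.004,-0.0005,0],[0,0,0],-1],[[0.004,-0.0005,0],[0,0,0],-1],[[0.004,-0.0005,0],[0,0,0],-1],[[0.004,-0.0005,0],[0,0,0],-1],[[0.004,-0.0005,0],[0,0,0],-1],[[0.004,-0.0005,0],[0,0,0],-1],[[0.004,-0.0005,0],[0,0,0],-1],[[0,0,0],[0,0,0],-1]]'; python3 -m crank '[[[0.002,-0.0002,0],[0,0,0],-1],[[0.002,-0.0003,0],[0,0,0],-1],[[0.002,-0.0002,0],[0,0,0],-1],[[0.002,-0.0003,0],[0,0,0],-1],[[0.002,-0.0002,0],[0,0,0],-1],[[0.002,-0.0003,0],[0,0,0],-1],[[0,0,0],[0,0,0],-1]]'
```

```text
clock: 14.75
tool_pos: [0.5085, -0.1208, 0.1024]
orientation: [-180.0, -0.0, -96.9]
force: [0.3, 0.4, 0.5]
opening: 0.0003
gripper_force: 0.1
clock: 15.45
tool_pos: [0.52, -0.1222, 0.1024]
orientation: [-180.0, 0.0, -96.9]
force: [-1.3, -1.2, 0.1]
opening: 0.0003
gripper_force: 0.7
```

```bash
python3 -m crank '[[[0.003,-0.0004,0],[0,0,0],-1],[[0.003,-0.0004,0],[0,0,0],-1],[[0.003,-0.0003,0],[0,0,0],-1],[[0.003,-0.0004,0],[0,0,0],-1],[[0.003,-0.0004,0],[0,0,0],-1],[[0,0,0],[0,0,0],-1]]'; python3 -m crank '[[[0.003,-0.0004,0],[0,0,0],-1],[[0.003,-0.0003,0],[0,0,0],-1],[[0.003,-0.0004,0],[0,0,0],-1],[[0.002,-0.0002,0],[0,0,0],-1],[[0.001,-0.0001,0],[0,0,0],-1],[[0,0,0],[0,0,0],-1],[[0,0,0],[0,0,0],-1]]'
```

```text
clock: 16.05
tool_pos: [0.5354, -0.1242, 0.1025]
orientation: [-180.0, -0.0, -96.9]
force: [-1.3, 0.3, 0.1]
opening: 0.0007
gripper_force: 0.4
clock: 16.75
tool_pos: [0.5469, -0.1255, 0.1025]
orientation: [-180.0, 0.0, -96.9]
force: [-1.2, -0.9, -0.7]
opening: 0.0002
gripper_force: 0.5
```

```bash
python3 -m crank '[[[0.001,-0.0001,0],[0,0,0],-1],[[0.001,-0.0001,0],[0,0,0],-1],[[0.001,-0.0002,0],[0,0,0],-1],[[0,0,0],[0,0,0],-1],[[0,0,0],[0,0,0],-1]]'; python3 -m crank '[[[0.001,-0.0001,0],[0,0,0],-1],[[0.0005,0,0],[0,0,0],-1],[[0,0,0],[0,0,0],-1],[[0,0,0],[0,0,0],-1]]'
```

```text
clock: 17.25
tool_pos: [0.5497, -0.1259, 0.1025]
orientation: [-180.0, 0.0, -96.9]
force: [-2.1, -0.2, -0.0]
opening: 0.0006
gripper_force: 0.9
clock: 17.65
tool_pos: [0.5511, -0.1261, 0.1025]
orientation: [-180.0, -0.0, -97.0]
force: [-2.8, -0.8, 0.4]
opening: 0.0003
gripper_force: 1.0
```

```bash
python3 -m crank '[[[0.0005,-0.0001,0],[0,0,0],-1],[[0.0005,0,0],[0,0,0],-1],[[0,0,0],[0,0,0],-1],[[0,0,0],[0,0,0],-1]]'
```

```text
clock: 18.05
tool_pos: [0.5519, -0.1262, 0.1024]
orientation: [180.0, -0.0, -97.0]
force: [-4.1, -0.7, 0.7]
opening: 0.0002
gripper_force: 1.9
```

```bash
python3 -m crank '[[[0.001,-0.0001,0],[0,0,0],-1],[[0,0,0],[0,0,0],-1],[[0,0,0],[0,0,0],-1]]'; python3 -m crank '[[[0.001,-0.0001,0],[0,0,0],-1],[[0,0,0],[0,0,0],-1],[[0,0,0],[0,0,0],-1]]'
```

```text
clock: 18.35
tool_pos: [0.552, -0.1262, 0.1023]
orientation: [179.9, -0.0, -97.0]
force: [-7.7, 0.2, 3.8]
opening: 0.0005
gripper_force: 3.8
clock: 18.65
tool_pos: [0.552, -0.1263, 0.1023]
orientation: [179.8, -0.0, -97.0]
force: [-9.9, 2.8, 6.7]
opening: 0.0003
gripper_force: 5.7
```

The arm has stopped against the end stop at the predicted x of 0.552. I'll back off, raise and check.

```bash
python3 -m crank '[[[-0.005,0.0006,0],[0,0,0],-1],[[-0.015,0.002,0],[0,0,0],-1],[[-0.02,0.002,0],[0,0,0],-1],[[0,0,0.02],[0,0,0],-1],[[0,0,0.03],[0,0,0],-1],[[0,0,0.03],[0,0,0],-1],[[0,0.02,0.03],[0,0,0],-1],[[0,0.03,0],[0,0,0],-1],[[0,0.03,0],[0,0,0],-1],[[0.02,0.03,0],[0,0,0],-1],[[0.02,0.03,0],[0,0,0],-1],[[0,0,0],[0,0,0],-1]]'; python3 -m crank '[[[0,0,0],[0,0,0],-1],[[0,0,0],[0,0,0],-1],[[0,0,0],[0,0,0],-1]]'
python3 - <<'E'
from h import *
s,_=imaging.snapshot('scene'); t,_=imaging.snapshot('top')
a=cv2.resize(s[155:300,195:295],(414,600),interpolation=cv2.INTER_CUBIC)
b=cv2.resize(t[125:240,330:400],(365,600),interpolation=cv2.INTER_CUBIC)
cv2.imwrite('pics/c5.png',np.hstack([b,a])); print(ctrl.get_obs()['force'])
E
```

```text
clock: 19.85
tool_pos: [0.5571, 0.0216, 0.2127]
orientation: [-179.8, 0.1, -96.8]
force: [-1.0, -1.1, -0.7]
opening: 0.0007
gripper_force: 0.0
clock: 20.15
tool_pos: [0.554, 0.0178, 0.2127]
orientation: [-180.0, 0.0, -97.0]
force: [-0.5, -0.1, 0.2]
opening: 0.0003
gripper_force: 0.0
[0.31710418 0.27808455 0.69333642]
```

View pics/c5.png

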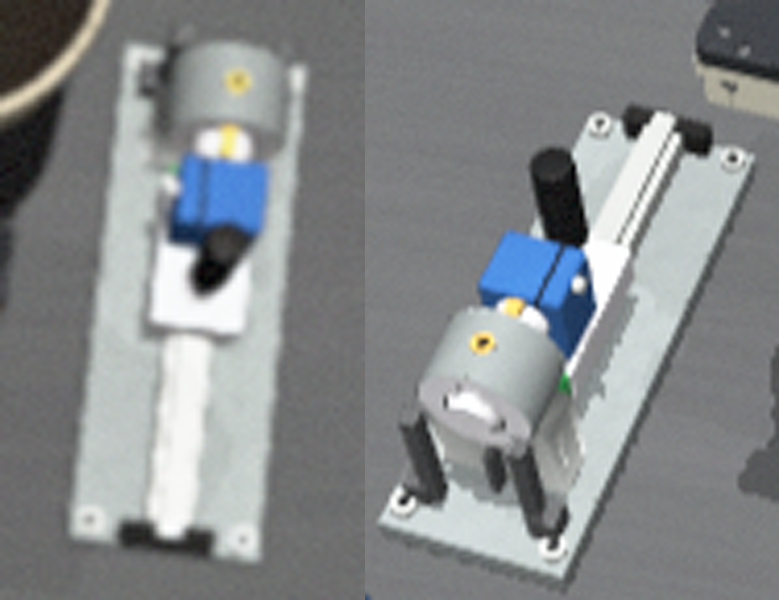

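The shaft shows in the hub's far face at (475,405), the screw is on top at (483,343), and the arm is clear of everything. I'll hand it in.

```bash
python3 -c "
from plant import close_job
print(close_job())"
```

```text
the job is handed in; nothing more can be done
None
```

I laid the hub with its keyway under the set screw in the V-rest, screw on top, and pushed the test shaft to its end stop through it; the other two hubs stayed in the rack, and the job was handed in at about 20 s.

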